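Index the paint-sample carousel by one hole

TASK

With a fingertip, press the black spring plunger down and, keeping it down, push it round to the neighbouring hole, on the side that brings the square painted tile in line with the fixed brass pointer. Then let the plunger spring fully up into that hole and move the hand clear. Press and push only: grip nothing, do not lift or shift the samples riding on the turntable, and leave the jar, brush and ink block alone.

Things in the scene. Friction and masses are not known exactly. Their poses are not given: they have to be found in the camera images.
- carousel_axis (a point): Point on the vertical axis of the sample carousel, on the turntable's top face, 50 mm above the bench; fixed. The turntable turns inside and under the housing's flange; a steel centre nut (radius 9 mm) stands 11 mm above it.
- housing: The carousel's round grey tub, 288 mm across (foot 300 mm), fixed to the bench. Its bright metal flange has a flat top 60 mm above the bench, from radius 87 to 144 mm. In it six round holes, 16 mm wide, lie 60 degrees apart on a circle of radius 105 mm, joined by a narrow arc-shaped slot. Origin: centre of its underside; its -x axis points to the brass pointer.
- carousel (a joint): Angle of the turntable (rad), positive counter-clockwise seen from above. About 0 at the start, with the plunger's pin in a hole; the neighbouring holes are at +1.047 and -1.047. Once the pin is clear it turns easily both ways (0.06 N m, some 0.6 N at the plunger). Play in a hole: about 0.02 rad each way.
- plunger (a joint): How far the plunger is pressed down (m): 0 up, 0.014 fully down. Spring 4 N at the top, about 8 N at the bottom. The pin is clear of the hole from 0.009 on; 0.011 to 0.013 is a good depth for turning. Let go between holes it stays caught about 0.009 down; its tip is round, so let go within 3 mm of a hole's centre it centres itself and springs fully up.
- plunger_top (a point): Centre of the flat top face of the plunger's round black cap, 34 mm across, 8 mm thick, carried by the turntable at radius 105 mm from the carousel axis. 86 mm above the bench when up (cap's underside 18 mm above the flange), 72 mm when fully down. It sits on a thin upright stem; no other part of the carousel is as high.
- pointer_place (a point): Fixed point on the turntable's top face, 50 mm from the carousel axis towards the brass pointer: where the square tile's centre is to be brought. The pointer is a small brass wedge on the outer edge of the flange, at radius 131 to 158 mm on that same line, its top 68 mm above the bench.
- tile: The square painted sample, 36 x 36 x 8 mm, 40 g, white with a black painted part, lying loose on the turntable at radius 50 mm, one place (60 degrees) to one side or the other of the pointer. Origin: centre of its underside; z up.
- disc_a: Round painted sample, 38 mm across, 8 mm thick, 40 g, lying loose on the turntable at the pointer at the start. Origin: centre of its underside.
- disc_b: Round painted sample like disc_a, lying loose one place to the other side of the pointer from the tile. Origin: centre of its underside.
- jar: Bystander: closed jar, 64 mm across, 85 mm high, standing left of the carousel. Origin: centre of its underside.
- brush: Bystander: flat paint brush lying on the bench right of the carousel, about 0.2 m long. Origin: underside, near its middle.
- ink_block: Bystander: small blue ink block 45 x 50 x 62 mm standing to the far left of the carousel. Origin: centre of its underside.
Mind the look-alikes: they are no part of the job. Leave any brown look-alike of the tile alone.

How it is judged (in metres and radians):
On the way, in this order (a step that is already met when the one before it is completed fails the run):
1. the plunger is pressed in while the turntable is still at its first hole (value of joint plunger above 0.008 m and value of joint carousel between -0.06 and 0.06 rad and contact force between the fingers and plunger above 1 N), for 0.05 s.
2. the turntable stands at the neighbouring hole with the plunger sprung up ((value of joint carousel between 1.0022 and 1.0922 rad or value of joint carousel between -1.0922 and -1.0022 rad) and value of joint plunger below 0.0025 m), for 0.2 s.
At the end, for the whole second after the job is handed in: The turntable is one hole (1.047 rad, within 0.045) from its start with the plunger up (within 2.5 mm) and at rest, and the square tile lies flat with its centre within 14 mm of the pointer place (all of step 2 and distance between tile and pointer_place below 0.014 m and velocity of joint carousel between -0.05 and 0.05 rad/s and linear speed of tile below 0.02 m/s); the robot touches nothing.
It fails at once if a painted sample is lifted off the turntable (height (world z) of any of tile, disc_a, disc_b above 0.062 m).
It fails at once if a painted sample is pushed out of its place on the turntable (not (horizontal distance between tile and carousel_axis between 0.036 and 0.064 m) or not (horizontal distance between disc_a and carousel_axis between 0.036 and 0.064 m) or not (horizontal distance between disc_b and carousel_axis between 0.036 and 0.064 m) or not (horizontal distance between disc_a and tile between 0.036 and 0.064 m) or not (horizontal distance between disc_a and disc_b between 0.036 and 0.064 m)).
It fails at once if the plunger's cap is taken between the fingers (distance between the grasp point and plunger_top below 0.007 m).
It fails at once if the jar, brush or ink block is moved more than 20 mm (distance of any of jar, brush, ink_block from where it was at the start of the episode above 0.02 m).
It also fails if it takes over 38 s, if anything falls off the work surface, if the arm or the gripper's body presses on something with over 40 N, if the wrist force passes 120 N, or if a joint passes its speed limit or range.

ROBOT

A 6-joint arm with a two-finger parallel gripper is mounted at the origin on the work surface. World frame = base frame: x ahead of the robot, y to its left, z up, the work surface at z = 0. Lengths are in mm, angles in rad, forces in N, time in s.
With the tool pointing down it reaches from about 350 to 975 mm from the base axis. Payload 7.1 kg.
Tool frame: the origin (TCP) lies on the mounting face of the last link; the fingertips stand 182 mm ahead of it and the grasp point (between the pads) lies 163 mm ahead of it (ctrl.finger_overhang is the distance from the TCP to the fingertips, in mm); z points along the fingers, y is the direction in which the jaws open and shut (so a half turn about z gives the same grasp; the last joint's range is limited). The gripper opens to 88 mm and grips with 3 to 60 N. Pads are 20 mm wide; open, the fingers measure 115 mm over their backs; the gripper's body (75 mm by 178 mm) begins 61 mm behind the grasp point.
Start: joints at [1.104, 0.423, 1.63, -0, 1.089, -0.019], TCP at [270.583, 563.375, 404.675] pointing down, gripper open.
Joint ranges: [-3, 3], [-0.9, 2.11], [0.09, 2.58], [-1.31, 4.45], [0.11, 2.69], [-2.54, 2.54]. Speed limits (rad/s): [2.39, 2.39, 3.01, 3.14, 3.14, 3.14].

INTERFACE

Orientations are given as a rotation vector (axis times angle).
In Python, from workcell import ctrl, viewer, recognise gives the robot as it stands.
- The arm moves only by the shell command python3 -m handwheel 'ROWS'. ROWS is JSON, a list of rows, each an object of numbers: "gripper": the closure, from 0 (fully open) to 1 (shut); "tx", "ty", "tz": the shift along the tool's x, y, z in m; "rx", "ry", "rz": the turn, a rotation vector about the tool's x, y, z in degrees. In form: [{"gripper": .., "tx": .., "ty": .., "tz": .., "rx": .., "ry": .., "rz": ..}, ...]. A call has 1 to 8 rows; each row shifts and turns the commanded pose from where the row before left it, along the tool's axes as they then stand; what a row does not reach is not made up. A row lasts 1/8 s, in which the tool goes at most 62.5 mm and 10.7 degrees, less where a joint would pass 70% of its speed; a pose out of reach is approached as far as the arm can. A call with a gripper value outside its range is refused whole. The fingers move at their own pace and stop on an object; the grip force is fixed at half the most. Time passes only in rows, so rows that do not move let the fingers close. It gives the time, the measured TCP pose, the force and the opening at its end, in the units of the state.
- ctrl.get_obs(): the state, without advancing time (a new reading comes with each control period).
- viewer.get_image(name): name is "side" or "top"; returns a dict with "image" (400x640x3 uint8, red, green, blue), "range_z" (400x640 float32, mm along the optical axis (not along the pixel's ray), 0 where there is no reading), "vfov" (degrees; the focal length in pixels is half the picture's height over the tangent of half this angle, whatever the lens; pixels are square), "cx", "cy" (the principal point, pixels), "extrinsics" (4x4, takes a point from world to camera coordinates). Camera axes: x right, y up, looking along -z (the intrinsics and any distortion apply to the point x, -y, -z); pixel columns grow to the right and rows downward; lengths in mm; the calibration is good to about 2 mm. A picture is of the moment at which its call begins.
- ctrl.close_job(): hands the job in, once; it reports no verdict.
Trained networks look in a picture, given as the dict that the camera call returned (one of the last four; its "shot" number tells which), for a name from the list of things; names that differ only in an ending like _2 or _b are one class to them, and where a whole thing is asked for, a point or a joint stands for the part that bears it (a point fixed in the world has none). Each returns a list of dicts, best first, with "p" (0 to 1); they miss things now and then, are a little off and sometimes report something else, mostly with a low value. They report only what shows in the picture. A call takes as long as a camera call. They do not tell look-alikes from the thing itself.
- recognise(picture, name): "xy" ([column, row] as shares, 0 to 1, of the picture: columns of its width, rows of its height, amid what is visible of it).
The state is a dict: "t": time; "qpos": joint angles; "qvel": joint speeds; "joint_torque": joint torques, N m; "ee_pos": TCP position; "orientation": TCP orientation; "ft_force": force on the tool from outside, world axes, zero at the start; "moment": the same for the moment, N m; "width": finger opening in mm.
Only numpy, scipy, OpenCV 4.12 (cv2) and the standard library are available. Lean on these libraries where they do the work, as an engineer would, in place of code of your own. Each camera call takes 0.05 s, during which the arm holds its last target.

## Working session

There is one attempt and no reset: what is moved stays moved. The work goes in short steps, Python scripts to look and compute and a shell command to move; the robot and the scene stay as the last step left them, time stands still between calls to the robot, and variables do not carry over. Pictures are saved under pics/ and viewed, and the job is handed in when it is done.

```bash
ls; mkdir -p pics; python3 - <<'E'
from workcell import ctrl, viewer, recognise
import cv2, pickle
o=ctrl.get_obs(); print({k:o[k] for k in('t','ee_pos','orientation','ft_force','width')}, ctrl.finger_overhang)
for n in('side','top'):
    p=viewer.get_image(n); pickle.dump(p,open(n+'.pkl','wb'))
    print(n,[k for k in p],p['vfov'],p['cx'],p['cy'],p['extrinsics'].tolist(), p['shot'])
    cv2.imwrite(f'pics/{n}0.png',p['image'][:,:,::-1])
    for c in('plunger_top','tile','disc_a','housing','carousel_axis','jar','brush','ink_block'):
        try: print(c,[(round(d['p'],2),round(d['xy'][0]*640,1),round(d['xy'][1]*400,1)) for d in recognise(p,c)])
        except Exception as e: print(c,e)
E
```

```text
pics
{'t': 0.0, 'ee_pos': array([270.48883778, 563.13613628, 403.92056413]), 'orientation': array([-6.97511472e-01, -3.06283427e+00,  2.19939947e-03]), 'ft_force': array([-0.43455712,  0.35216939, -0.27560331]), 'width': 87.90215806424901} 182.0
side ['image', 'range_z', 'vfov', 'cx', 'cy', 'extrinsics', 'shot'] 50.43226038511597 320.436811527161 202.0918548918539 [[0.7414080714479411, -0.6709993142085202, 0.008601855819554843, -355.0439100671937], [0.39694002772705983, 0.4488547469958959, 0.800604790447379, -257.4546051018042], [-0.5410662491598287, -0.590160432790056, 0.5991310187172486, -800.7766840595334], [0.0, 0.0, 0.0, 1.0]] 1
plunger_top []
tile [(0.85, 424.3, 325.3), (0.8, 476.0, 276.0), (0.48, 357.4, 227.2)]
disc_a [(0.67, 342.5, 218.4), (0.45, 366.5, 215.5)]
housing [(0.89, 365.9, 225.1)]
carousel_axis [(0.63, 363.6, 225.7), (0.59, 361.6, 227.9)]
jar [(0.58, 238.5, 150.6)]
brush [(0.82, 514.1, 299.6)]
ink_block [(0.79, 298.4, 138.2)]
top ['image', 'range_z', 'vfov', 'cx', 'cy', 'extrinsics', 'shot'] 53.06134842614329 324.5408950924008 205.64457024754932 [[0.01684271093341463, -0.9998448794431812, -0.0051517123040393, -8.417745268031222], [0.9852294667026601, 0.015717921814299256, 0.1705164064676223, -511.3864108335395], [-0.17040898165649965, -0.007947577309452959, 0.9853413697727832, -1181.0995059538986], [0.0, 0.0, 0.0, 1.0]] 2
plunger_top []
tile [(0.71, 359.2, 208.3), (0.56, 423.5, 281.0), (0.52, 440.4, 232.3)]
disc_a [(0.63, 334.7, 191.4), (0.52, 340.1, 206.4)]
housing []
carousel_axis [(0.74, 351.3, 194.4)]
jar [(0.73, 193.6, 203.0)]
brush [(0.74, 460.0, 172.8)]
ink_block [(0.73, 215.1, 143.3)]
```

View pics/side0.png

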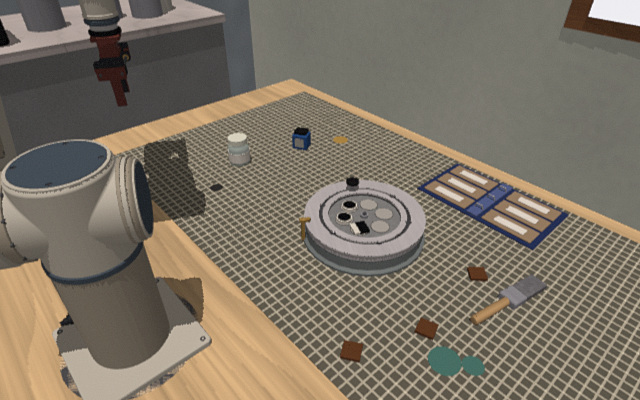

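View pics/top0.png

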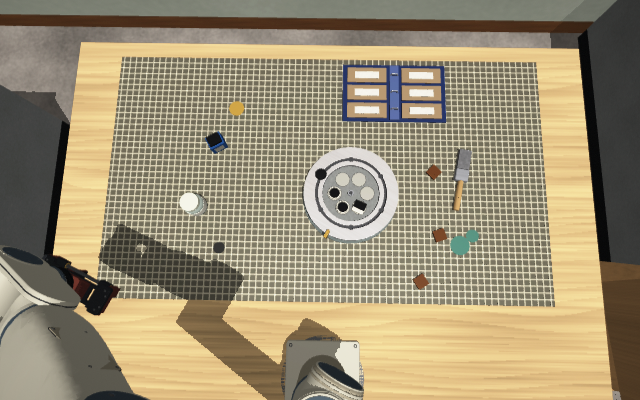

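```bash
python3 - <<'E'
import pickle,cv2
for n,(a,b,c,d) in {'top':(250,450,110,260),'side':(260,470,130,330)}.items():
    p=pickle.load(open(n+'.pkl','rb'))
    im=p['image'][c:d,a:b,::-1]
    cv2.imwrite(f'pics/{n}0z.png',cv2.resize(im,None,fx=(800/(b-a)) if n=='top' else 3,fy=(800/(b-a)) if n=='top' else 3,interpolation=cv2.INTER_CUBIC))
E
```

```text
(no output)
```

View pics/top0z.png

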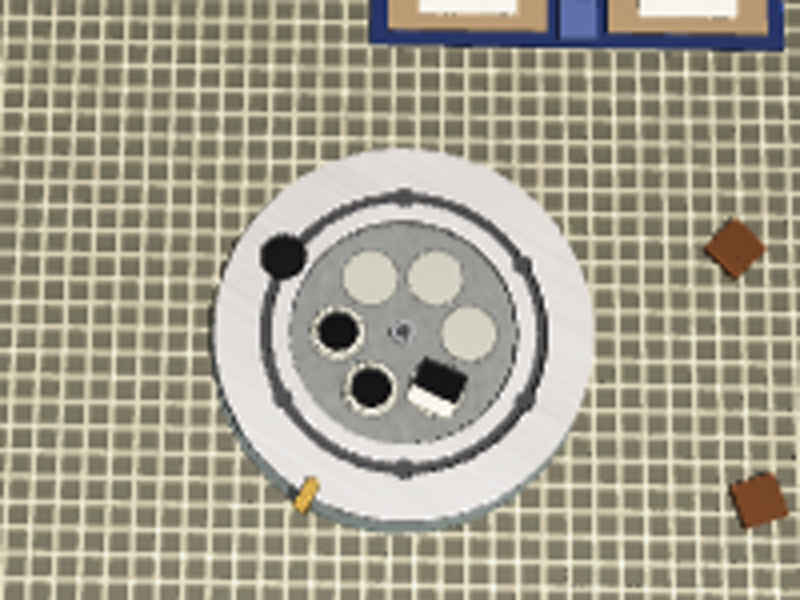

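View pics/side0z.png

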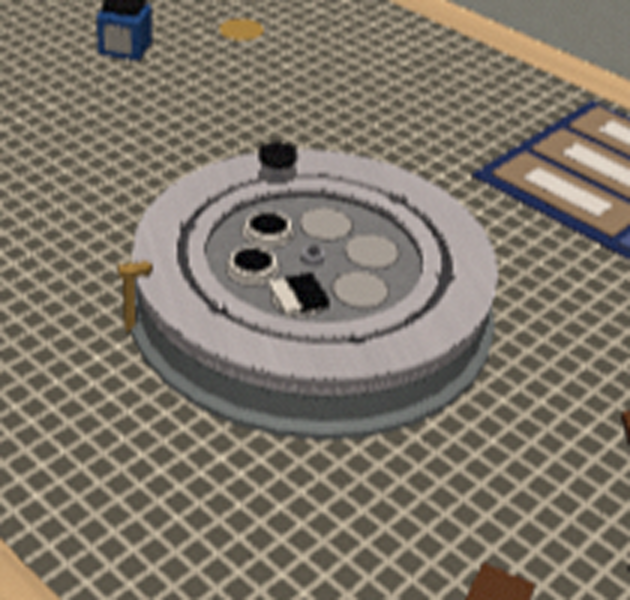

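The top view shows the plunger cap at about (320,174), the pointer at (326,234) and the tile at (359,206). Disc_a is at the pointer. Moving the tile to the pointer means turning clockwise seen from above (-60°), so the plunger goes from 10 o'clock to 12 o'clock. Next I measure the positions.

```bash
cat > h.py <<'E'
import numpy as np,pickle
from scipy.optimize import least_squares
def cloud(p):
    f=200/np.tan(np.radians(p['vfov']/2)); r=p['range_z'].astype(float)
    v,u=np.mgrid[:400,:640]
    P=np.stack([(u-p['cx'])/f*r,-(v-p['cy'])/f*r,-r],-1)
    E=p['extrinsics']; W=(P-E[:3,3])@E[:3,:3]
    W[r==0]=np.nan; return W
def proj(p,X):
    f=200/np.tan(np.radians(p['vfov']/2));E=p['extrinsics'];c=E[:3,:3]@np.asarray(X,float)+E[:3,3]
    return p['cx']-f*c[0]/c[2],p['cy']+f*c[1]/c[2]
def ray(p,u,v,z):
    f=200/np.tan(np.radians(p['vfov']/2));E=p['extrinsics']
    d=E[:3,:3].T@np.array([(u-p['cx'])/f,-(v-p['cy'])/f,-1]);c=-E[:3,:3].T@E[:3,3]
    return c+d*(z-c[2])/d[2]
E
python3 - <<'E'
from h import *
import cv2
for n in('top','side'):
    p=pickle.load(open(n+'.pkl','rb')); W=cloud(p)
    im=p['image'].astype(int)
    if n=='top': a=ray(p,351,194,60)
    d=np.hypot(W[...,0]-a[0],W[...,1]-a[1])
    F=(abs(W[...,2]-60)<5)&(d<165)&(d>60)
    print(n,a,'flange z',np.median(W[F][:,2]),F.sum())
    # outer edge: circle fit via convex hull
    P=W[F][:,:2]; 
    best=None
    h=cv2.convexHull(P.astype(np.float32))[:,0]
    s=least_squares(lambda q:np.hypot(P[:,0]-q[0],P[:,1]-q[1]).clip(85,145)*0,[0,0]) if 0 else None
    s=least_squares(lambda q:np.hypot(h[:,0]-q[0],h[:,1]-q[1])-q[2],[*a[:2],144],loss='soft_l1')
    print('hull fit',s.x)
    C=(abs(W[...,2]-84)<10)&(d<150)&(d>60)
    print('cap pts',C.sum(),np.nanmean(W[C],0),W[C].min(0),W[C].max(0),[x.mean() for x in np.nonzero(C)[::-1]])
    print('table z',np.nanmedian(W[...,2][(d>200)&(d<300)]))
    dark=(im.sum(-1)<110)
    vv,uu=np.nonzero(dark&(d>80)&(d<150)&(W[...,2]>66)); print('dark cap px',len(uu),uu.mean(),vv.mean(),ray(p,uu.mean(),vv.mean(),86))
p=pickle.load(open('top.pkl','rb'))
for nm,u,v,z in(('ptr',250+306/4,110+495/4,68),('tile',250+437/4,110+387/4,58),('discA',250+371/4,110+388/4,58),('discB',250+337/4,110+332/4,58),('nut',250+401/4,110+331/4,61),('cap',250+284/4,110+257/4,86),('hole12',250+404/4,110+199/4,60)): print(nm,ray(p,u,v,z))
E
```

```text
top [545.7686949  -79.75301661  60.        ] flange z 59.644341767951786 3669
hull fit [551.7208784  -78.39690271 143.82226652]
cap pts 96 [602.05790725  13.26065672  85.40541089] [586.16890521  -3.09226529  79.86811579] [619.94781186  29.87746447  90.34155542] [np.float64(320.5416666666667), np.float64(173.40625)]
table z 0.699020277462946
dark cap px 81 320.60493827160496 173.85185185185185 [600.52704948  13.03409649  86.        ]
side [545.7686949  -79.75301661  60.        ] flange z 59.44985759684467 4467
hull fit [547.82644238 -78.12046751 144.75558591]
cap pts 102 [596.21817923  10.75307694  84.58558991] [581.50731041  -4.98794591  77.90428258] [613.94255295  27.86192352  88.16996604] [np.float64(352.12745098039215), np.float64(181.73529411764707)]
table z 0.7173946057350484
dark cap px 80 352.2 181.425 [595.76561256  10.15016338  86.        ]
ptr [422.94003642  -7.4463331   68.        ]
tile [ 507.3020717  -104.98832292   58.        ]
discA [505.74105404 -55.19308545  58.        ]
discB [548.47247294 -28.98339223  58.        ]
nut [549.39264914 -77.40087249  61.        ]
cap [599.31982044  11.8294501   86.        ]
hole12 [653.26907015 -79.15258664  60.        ]
```

```bash
python3 -m handwheel '[{"gripper":1,"rz":-8.5},{"gripper":1,"rz":-8.6},{"gripper":1,"rz":-8.6}]'; cat >> h.py <<'E'
def st():
    from workcell import ctrl
    from scipy.spatial.transform import Rotation as R
    o=ctrl.get_obs(); r=R.from_rotvec(o['orientation']).as_matrix()
    tip=o['ee_pos']+182*r[:,2]
    print('t',round(o['t'],2),'tip',tip.round(1),'F',o['ft_force'].round(2),'w',round(o['width'],1)); print(r.round(3).tolist()); return tip,r
def to(X):
    tip,r=st(); print('tool shift m',((np.asarray(X)-tip)@r/1000).round(4))
E
python3 -c "
from h import *
to([600,13,150])"
```

```text
t 0.9 tip [270.6 563.4 222.7] F [-0.38 -0.32  0.33] w 88.2
[[-0.901, 0.433, 0.0], [0.433, 0.901, -0.0], [-0.0, -0.0, -1.0]]
tool shift m [-0.5352 -0.3535  0.0727]$[0]: bad value
```

```bash
python3 -m handwheel '[{"gripper":1,"tx":0,"ty":0,"tz":0,"rx":0,"ry":0,"rz":-8.5},{"gripper":1,"tx":0,"ty":0,"tz":0,"rx":0,"ry":0,"rz":-8.6},{"gripper":1,"tx":0,"ty":0,"tz":0,"rx":0,"ry":0,"rz":-8.6}]'; 
python3 -c "
from h import *
to([600,13,150])"
```

```text
t: 1.27
ee_pos: [270.6, 563.4, 404.7]
orientation: [-0.009, 3.142, 0.0]
ft_force: [0.4, 0.3, 0.5]
width: 61.3
t 1.27 tip [270.6 563.4 222.7] F [0.36 0.34 0.54] w 61.3
[[-1.0, -0.006, 0.0], [-0.006, 1.0, 0.0], [-0.0, 0.0, -1.0]]
tool shift m [-0.3263 -0.5522  0.0727]
```

```bash
python3 -m handwheel '[{"gripper":1,"tx":-0.03,"ty":-0.05,"tz":0,"rx":0,"ry":0,"rz":0},{"gripper":1,"tx":-0.03,"ty":-0.05,"tz":0,"rx":0,"ry":0,"rz":0},{"gripper":1,"tx":-0.03,"ty":-0.05,"tz":0,"rx":0,"ry":0,"rz":0},{"gripper":1,"tx":-0.03,"ty":-0.05,"tz":0,"rx":0,"ry":0,"rz":0},{"gripper":1,"tx":-0.03,"ty":-0.05,"tz":0,"rx":0,"ry":0,"rz":0},{"gripper":1,"tx":-0.03,"ty":-0.05,"tz":0,"rx":0,"ry":0,"rz":0},{"gripper":1,"tx":-0.03,"ty":-0.05,"tz":0,"rx":0,"ry":0,"rz":0},{"gripper":1,"tx":-0.03,"ty":-0.05,"tz":0,"rx":0,"ry":0,"rz":0}]'; 
python3 -c "
from h import *
to([600,13,110])"
```

```text
t: 2.28
ee_pos: [511.7, 161.8, 405.0]
orientation: [-0.001, 3.141, 0.0]
ft_force: [0.5, 0.3, 0.5]
width: 0.8
t 2.27 tip [511.8 161.9 223. ] F [0.48 0.34 0.46] w 0.8
[[-1.0, -0.001, 0.001], [-0.001, 1.0, 0.0], [-0.001, 0.0, -1.0]]
tool shift m [-0.088 -0.149  0.113]
```

```bash
python3 -m handwheel '[{"gripper":1,"tx":-0.03,"ty":-0.05,"tz":0,"rx":0,"ry":0,"rz":0},{"gripper":1,"tx":-0.03,"ty":-0.05,"tz":0.01,"rx":0,"ry":0,"rz":0},{"gripper":1,"tx":-0.027,"ty":-0.049,"tz":0.02,"rx":0,"ry":0,"rz":0},{"gripper":1,"tx":0,"ty":0,"tz":0.04,"rx":0,"ry":0,"rz":0},{"gripper":1,"tx":0,"ty":0,"tz":0.04,"rx":0,"ry":0,"rz":0},{"gripper":1,"tx":0,"ty":0,"tz":0,"rx":0,"ry":0,"rz":0},{"gripper":1,"tx":0,"ty":0,"tz":0,"rx":0,"ry":0,"rz":0}]'; 
python3 - <<'E'
from h import *
from workcell import viewer
import cv2
to([600,13,86])
ims=[]
for n in('top','side'):
    p=viewer.get_image(n); pickle.dump(p,open(n+'.pkl','wb'))
    u,v=(320,174) if n=='top' else (352,182)
    ims.append(cv2.resize(p['image'][v-35:v+35,u-40:u+40,::-1],None,fx=5,fy=5,interpolation=cv2.INTER_CUBIC))
    print(n,proj(p,[600,13,86]),proj(p,[600,13,113]))
cv2.imwrite('pics/a1.png',np.hstack(ims))
E
```

```text
t: 3.15
ee_pos: [598.6, 14.8, 295.9]
orientation: [-0.002, 3.14, 0.0]
ft_force: [0.5, -0.6, 0.3]
width: 0.4
t 3.15 tip [598.9  14.8 113.9] F [ 0.47 -0.57  0.32] w 0.4
[[-1.0, -0.001, 0.001], [-0.001, 1.0, 0.0], [-0.001, 0.0, -1.0]]
tool shift m [-0.0011 -0.0018  0.0279]
top (np.float64(320.6130689178433), np.float64(174.0231765608803)) (np.float64(320.47637567031745), np.float64(171.73190907111052))
side (np.float64(352.5652118786388), np.float64(180.33859082918528)) (np.float64(353.1456260094408), np.float64(171.3910506122213))
```

View pics/a1.png

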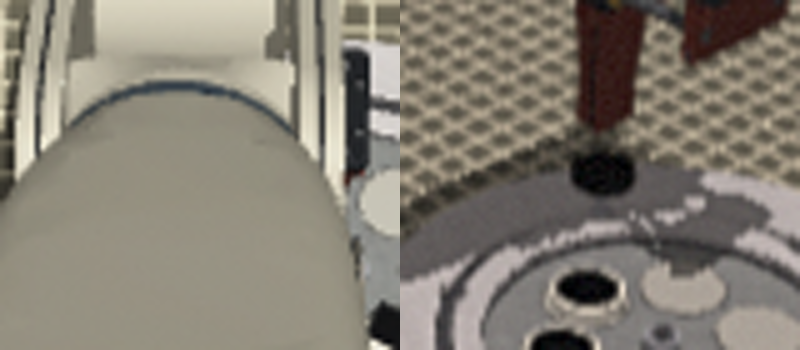

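```bash
python3 -m handwheel '[{"gripper":1,"tx":-0.001,"ty":-0.002,"tz":0.02,"rx":0,"ry":0,"rz":0},{"gripper":1,"tx":0,"ty":0,"tz":0.006,"rx":0,"ry":0,"rz":0},{"gripper":1,"tx":0,"ty":0,"tz":0.004,"rx":0,"ry":0,"rz":0},{"gripper":1,"tx":0,"ty":0,"tz":0.003,"rx":0,"ry":0,"rz":0},{"gripper":1,"tx":0,"ty":0,"tz":0,"rx":0,"ry":0,"rz":0},{"gripper":1,"tx":0,"ty":0,"tz":0,"rx":0,"ry":0,"rz":0}]'; python3 -c "
from h import *
to([600,13,74])"
```

```text
t: 4.0
ee_pos: [599.0, 12.5, 261.9]
orientation: [0.001, -3.142, 0.0]
ft_force: [-3.5, -2.5, 5.6]
width: 0.7
t 4.0 tip [599.   12.4  79.9] F [-3.49 -2.47  5.59] w 0.7
[[-1.0, -0.001, -0.0], [-0.001, 1.0, -0.0], [0.0, -0.0, -1.0]]
tool shift m [-0.001   0.0006  0.0059]
```

```bash
python3 -m handwheel '[{"gripper":1,"tx":0,"ty":0,"tz":0.003,"rx":0,"ry":0,"rz":0},{"gripper":1,"tx":0,"ty":0,"tz":0.003,"rx":0,"ry":0,"rz":0},{"gripper":1,"tx":0,"ty":0,"tz":0,"rx":0,"ry":0,"rz":0},{"gripper":1,"tx":0,"ty":0,"tz":0,"rx":0,"ry":0,"rz":0}]'; python3 - <<'E'
from h import *
to([600,13,74])
import numpy as np
a=np.radians(60.8);c=np.array([549.5,-78])
pts=[c+105*np.array([np.cos(t),np.sin(t)]) for t in np.radians(np.linspace(60.8,.8,13))]
print((np.diff(pts,axis=0)).round(1).tolist(),pts[0],pts[-1])
E
```

```text
t: 4.5
ee_pos: [599.1, 12.4, 256.1]
orientation: [-0.001, 3.141, -0.0]
ft_force: [-2.2, -2.4, 6.2]
width: 0.8
t 4.5 tip [599.2  12.4  74.1] F [-2.2  -2.42  6.24] w 0.8
[[-1.0, -0.001, 0.0], [-0.001, 1.0, -0.0], [-0.0, -0.0, -1.0]]
tool shift m [-0.0008  0.0006  0.0001]
[[7.8, -4.8], [7.3, -5.5], [6.8, -6.1], [6.3, -6.7], [5.7, -7.2], [5.0, -7.7], [4.3, -8.1], [3.6, -8.4], [2.9, -8.7], [2.1, -8.9], [1.3, -9.1], [0.5, -9.1]] [600.72526421  13.65681811] [654.48976502 -76.53397106]
```

```bash
python3 -m handwheel '[{"gripper":1,"tx":-0.0078,"ty":-0.0048,"tz":0,"rx":0,"ry":0,"rz":0},{"gripper":1,"tx":-0.0073,"ty":-0.0055,"tz":0,"rx":0,"ry":0,"rz":0},{"gripper":1,"tx":-0.0068,"ty":-0.0061,"tz":0,"rx":0,"ry":0,"rz":0},{"gripper":1,"tx":0,"ty":0,"tz":0,"rx":0,"ry":0,"rz":0}]'; python3 - <<'E'
from h import *
from workcell import viewer
import cv2
st()
p=viewer.get_image('side'); cv2.imwrite('pics/b1.png',cv2.resize(p['image'][130:290,260:470,::-1],None,fx=3.5,fy=3.5,interpolation=cv2.INTER_CUBIC))
E
```

```text
t: 5.0
ee_pos: [622.0, -4.1, 256.6]
orientation: [-0.0, 3.139, -0.0]
ft_force: [-0.8, -1.5, 6.4]
width: 0.5
t 5.0 tip [622.5  -4.1  74.6] F [-0.82 -1.52  6.42] w 0.5
[[-1.0, -0.0, 0.003], [-0.0, 1.0, -0.0], [-0.003, -0.0, -1.0]]
```

View pics/b1.png

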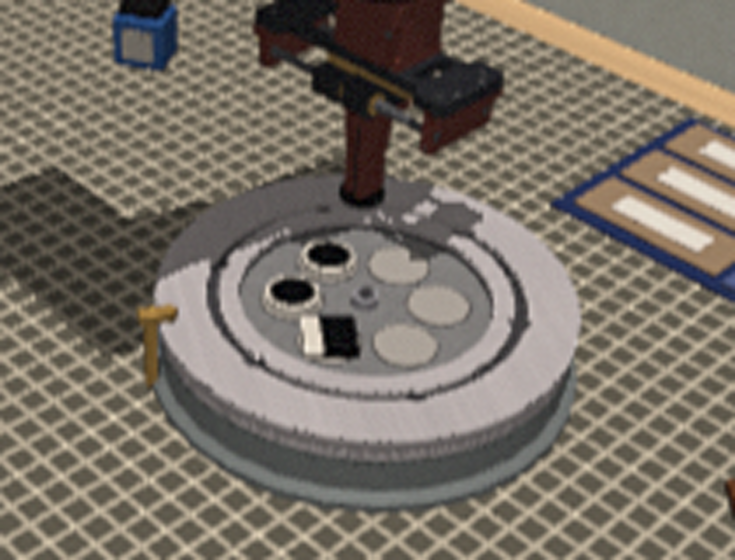

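The turntable is turning the right way, with the cap under the fingertip. I'll carry on.

```bash
python3 -m handwheel '[{"gripper":1,"tx":-0.0063,"ty":-0.0067,"tz":0.0005,"rx":0,"ry":0,"rz":0},{"gripper":1,"tx":-0.0057,"ty":-0.0072,"tz":0,"rx":0,"ry":0,"rz":0},{"gripper":1,"tx":-0.0050,"ty":-0.0077,"tz":0,"rx":0,"ry":0,"rz":0},{"gripper":1,"tx":-0.0043,"ty":-0.0081,"tz":0,"rx":0,"ry":0,"rz":0},{"gripper":1,"tx":-0.0036,"ty":-0.0084,"tz":0,"rx":0,"ry":0,"rz":0},{"gripper":1,"tx":-0.0029,"ty":-0.0087,"tz":0,"rx":0,"ry":0,"rz":0},{"gripper":1,"tx":0,"ty":0,"tz":0,"rx":0,"ry":0,"rz":0},{"gripper":1,"tx":0,"ty":0,"tz":0,"rx":0,"ry":0,"rz":0}]'; python3 - <<'E'
from h import *
from workcell import viewer
import cv2
to([654.5,-76.5,74])
p=viewer.get_image('side'); cv2.imwrite('pics/b2.png',cv2.resize(p['image'][130:290,260:470,::-1],None,fx=3.5,fy=3.5,interpolation=cv2.INTER_CUBIC))
for z in(73,74): print(proj(p,[654.5,-76.5,z]))
E
```

```text
t: 6.05
ee_pos: [649.5, -50.7, 256.2]
orientation: [-0.001, 3.139, -0.0]
ft_force: [-0.2, -1.0, 7.1]
width: 0.3
t 6.05 tip [650.  -50.8  74.2] F [-0.17 -0.97  7.14] w 0.3
[[-1.0, -0.001, 0.003], [-0.001, 1.0, -0.0], [-0.003, -0.0, -1.0]]
tool shift m [-0.0044 -0.0257  0.0002]
(np.float64(393.01363402648644), np.float64(191.55419902628594))
(np.float64(393.05787597869045), np.float64(191.22912649586505))
```

View pics/b2.png

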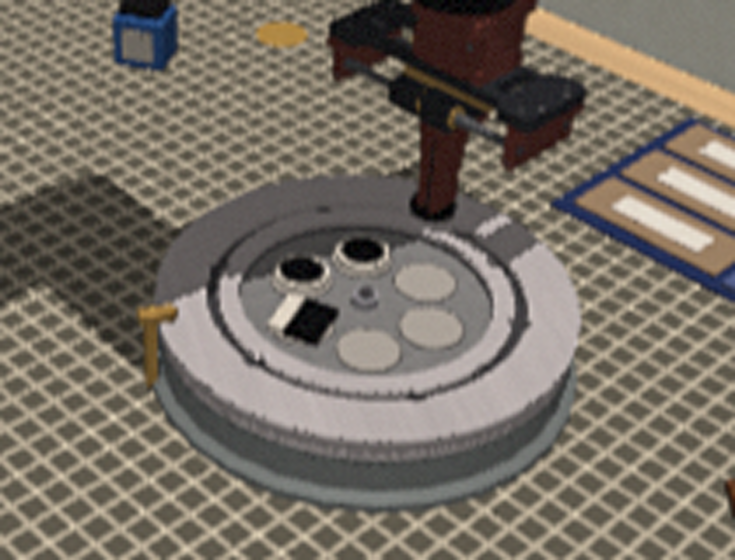

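```bash
python3 -m handwheel '[{"gripper":1,"tx":-0.0022,"ty":-0.0087,"tz":0,"rx":0,"ry":0,"rz":0},{"gripper":1,"tx":-0.0014,"ty":-0.009,"tz":0,"rx":0,"ry":0,"rz":0},{"gripper":1,"tx":-0.0006,"ty":-0.007,"tz":0,"rx":0,"ry":0,"rz":0},{"gripper":1,"tx":0,"ty":0,"tz":0,"rx":0,"ry":0,"rz":0},{"gripper":1,"tx":0,"ty":0,"tz":0,"rx":0,"ry":0,"rz":0}]'; python3 - <<'E'
from h import *
from workcell import viewer
import cv2
to([654.5,-76.5,74])
p=viewer.get_image('side'); pickle.dump(p,open('s3.pkl','wb'))
cv2.imwrite('pics/b3.png',cv2.resize(p['image'][150:250,290:430,::-1],None,fx=5.7,fy=5.7,interpolation=cv2.INTER_CUBIC))
p=viewer.get_image('top'); pickle.dump(p,open('t3.pkl','wb'))
cv2.imwrite('pics/b4.png',cv2.resize(p['image'][140:250,290:420,::-1],None,fx=5,fy=5,interpolation=cv2.INTER_CUBIC))
E
```

```text
t: 6.72
ee_pos: [653.6, -75.4, 256.1]
orientation: [-0.001, 3.139, -0.0]
ft_force: [-1.0, -1.3, 6.1]
width: 0.5
t 6.72 tip [654.1 -75.4  74.1] F [-1.04 -1.29  6.15] w 0.5
[[-1.0, -0.001, 0.002], [-0.001, 1.0, -0.0], [-0.002, -0.0, -1.0]]
tool shift m [-0.0004 -0.0011  0.0001]
```

View pics/b3.png

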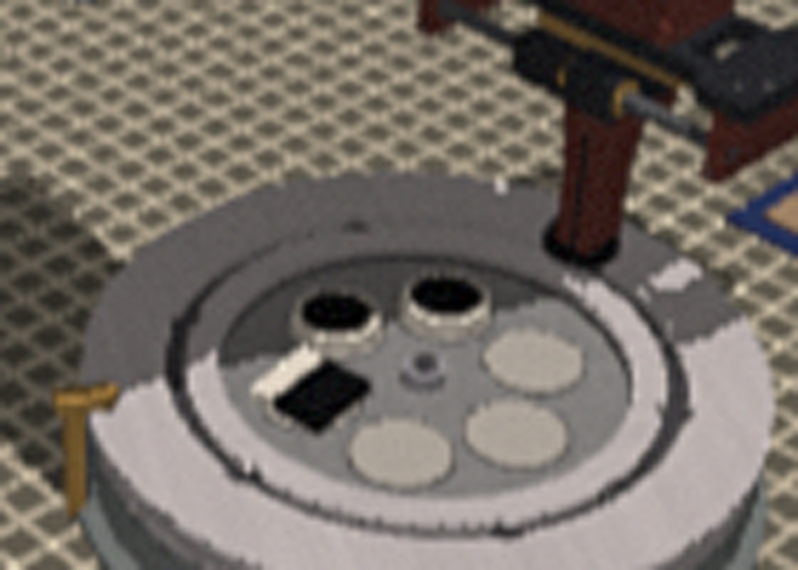

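View pics/b4.png

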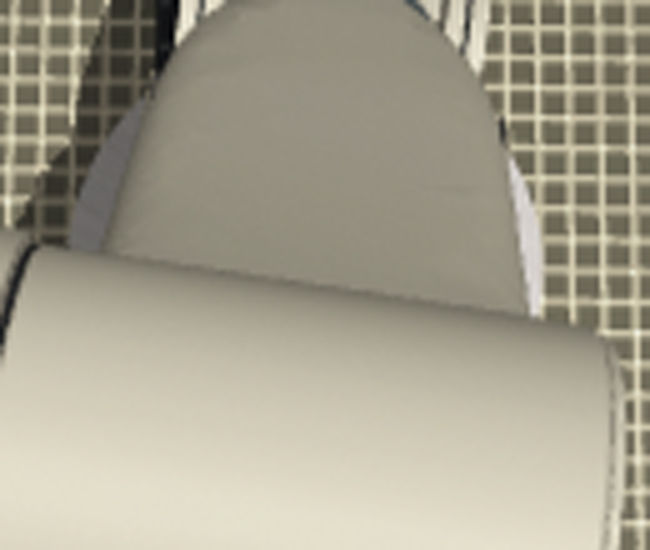

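```bash
python3 - <<'E'
from h import *
import cv2
# blank spots (light recess discs) are symmetric 60deg: use black disc blobs & light spots
for n in('side.pkl','s3.pkl'):
    p=pickle.load(open(n,'rb')); W=cloud(p); im=p['image'].astype(int)
    d=np.hypot(W[...,0]-547.8,W[...,1]+78.1)
    m=((im.sum(-1)<130)&(d<75)&(W[...,2]>40)).astype(np.uint8)
    k,l,s,c=cv2.connectedComponentsWithStats(m)
    for i in range(1,k):
        if s[i,4]>25:
            q=ray(p,*c[i],58); print(n,s[i,4],c[i].round(2),q.round(1),np.degrees(np.arctan2(q[1]+78.1,q[0]-547.8)).round(1))
p=pickle.load(open('s3.pkl','rb'));im=p['image'].astype(int);W=cloud(p)
m=(im.sum(-1)<110);m[:186]=0;m[200:]=0;m[:,:380]=0;m[:,402:]=0
v,u=np.nonzero(m);print('cap px',u.min(),u.max(),v.min(),v.max())
print('exp cap centre',proj(p,[652.8,-76.6,74]),'exp now-hole edge',[proj(p,[652.8+17*np.cos(t),-76.6+17*np.sin(t),74])[0] for t in(.9,-2.27,2.35,-.8)])
E
```

```text
side.pkl 47 [361.74 100.15] [1032.8  387.6   58. ] 43.8
side.pkl 851 [369.79 133.55] [862.3 191.3  58. ] 40.6
side.pkl 33 [352.94 144.7 ] [770.5 176.2  58. ] 48.8
side.pkl 53 [349.04 204.23] [548.9 -27.   58. ] 88.8
side.pkl 59 [343.9  216.08] [506.5 -51.9  58. ] 147.6
side.pkl 98 [362.41 226.78] [ 510.7 -108.2   58. ] -140.9
s3.pkl 51 [360.67  46.78] [1494.2  831.1   58. ] 43.9
s3.pkl 42 [391.69 121.31] [981.7 202.2  58. ] 32.9
s3.pkl 100 [392.16 134.41] [911.3 140.7  58. ] 31.1
s3.pkl 86 [388.52 163.53] [768.4  33.6  58. ] 26.9
s3.pkl 55 [367.73 201.33] [592.3 -49.4  58. ] 32.8
s3.pkl 61 [348.36 204.28] [547.5 -26.   58. ] 90.4
s3.pkl 109 [346.22 218.93] [503.  -63.1  58. ] 161.5
cap px 385 398 186 197
exp cap centre (np.float64(392.64853343447544), np.float64(191.50629023232807)) exp now-hole edge [np.float64(391.3054663394604), np.float64(393.8329305625328), np.float64(385.8350080459726), np.float64(399.4757544466155)]
```

```bash
python3 -m handwheel '[{"gripper":1,"tx":-0.0003,"ty":-0.002,"tz":0,"rx":0,"ry":0,"rz":0},{"gripper":1,"tx":0,"ty":0,"tz":0,"rx":0,"ry":0,"rz":0},{"gripper":1,"tx":0,"ty":0,"tz":-0.003,"rx":0,"ry":0,"rz":0},{"gripper":1,"tx":0,"ty":0,"tz":-0.003,"rx":0,"ry":0,"rz":0},{"gripper":1,"tx":0,"ty":0,"tz":0,"rx":0,"ry":0,"rz":0},{"gripper":1,"tx":0,"ty":0,"tz":0,"rx":0,"ry":0,"rz":0}]'; python3 -c "
from h import *
st()"
```

```text
t: 7.58
ee_pos: [653.8, -77.2, 261.9]
orientation: [-0.001, 3.14, -0.0]
ft_force: [-0.2, 0.2, 5.7]
width: 0.7
t 7.58 tip [654.1 -77.2  79.9] F [-0.15  0.22  5.72] w 0.7
[[-1.0, -0.001, 0.002], [-0.001, 1.0, -0.0], [-0.002, -0.0, -1.0]]
```

At tip height 80 mm the spring still pushes with 5.7 N, so the pin has entered the hole. I'll lift clear.

```bash
python3 -m handwheel '[{"gripper":1,"tx":0,"ty":0,"tz":-0.003,"rx":0,"ry":0,"rz":0},{"gripper":1,"tx":0,"ty":0,"tz":-0.003,"rx":0,"ry":0,"rz":0},{"gripper":1,"tx":0,"ty":0,"tz":-0.006,"rx":0,"ry":0,"rz":0},{"gripper":1,"tx":0,"ty":0,"tz":-0.03,"rx":0,"ry":0,"rz":0},{"gripper":1,"tx":0,"ty":0,"tz":-0.05,"rx":0,"ry":0,"rz":0},{"gripper":1,"tx":0,"ty":0,"tz":-0.05,"rx":0,"ry":0,"rz":0}]'
python3 -m handwheel '[{"gripper":1,"tx":0,"ty":0.05,"tz":-0.02,"rx":0,"ry":0,"rz":0},{"gripper":1,"tx":0,"ty":0.055,"tz":0,"rx":0,"ry":0,"rz":0},{"gripper":1,"tx":0,"ty":0.055,"tz":0,"rx":0,"ry":0,"rz":0},{"gripper":1,"tx":0,"ty":0.055,"tz":0,"rx":0,"ry":0,"rz":0},{"gripper":1,"tx":0,"ty":0.055,"tz":0,"rx":0,"ry":0,"rz":0},{"gripper":1,"tx":0,"ty":0.055,"tz":0,"rx":0,"ry":0,"rz":0},{"gripper":1,"tx":0,"ty":0,"tz":0,"rx":0,"ry":0,"rz":0}]'
python3 - <<'E'
from h import *
from workcell import viewer
import cv2
st()
ims=[]
for n in('top','side'):
    p=viewer.get_image(n); W=cloud(p); im=p['image'].astype(int)
    d=np.hypot(W[...,0]-549.5,W[...,1]+78)
    C=(abs(W[...,2]-82)<15)&(d<150)&(d>70)&(im.sum(-1)<130)
    v,u=np.nonzero(C); print(n,len(u),'cap z',np.median(W[C][:,2]),np.percentile(W[C][:,2],90),ray(p,u.mean(),v.mean(),86 if n=='top' else 84))
    a,b,c,e=(290,420,140,250) if n=='top' else (290,420,150,260)
    ims.append(cv2.resize(p['image'][c:e,a:b,::-1],None,fx=3,fy=3,interpolation=cv2.INTER_CUBIC))
    if n=='top':
        m=((im.sum(-1)<150)&(d<75)).astype(np.uint8);k,l,s,cc=cv2.connectedComponentsWithStats(m)
        print([(s[i,4],ray(p,*cc[i],58).round(1)) for i in range(1,k) if s[i,4]>15])
        print('pp',549.5-50*np.cos(np.radians(-29.2)),-78-50*np.sin(np.radians(-29.2)))
cv2.imwrite('pics/c1.png',np.hstack(ims))
E
```

```text
t: 8.32
ee_pos: [652.8, -77.0, 404.0]
orientation: [0.001, -3.139, -0.001]
ft_force: [0.8, -0.2, -0.4]
width: 0.6
t: 9.2
ee_pos: [652.1, 251.5, 422.7]
orientation: [0.008, -3.14, -0.001]
ft_force: [1.3, -0.4, -0.0]
width: 0.5
t 9.2 tip [651.9 251.6 240.7] F [ 1.29 -0.45 -0.03] w 0.5
[[-1.0, -0.005, -0.001], [-0.005, 1.0, 0.0], [0.001, 0.0, -1.0]]
top 85 cap z 85.45485341132779 87.85254964513452 [653.60948095 -75.25421688  86.        ]
[(np.int32(64), array([593.5, -52.8,  58. ])), (np.int32(67), array([549.3, -28.6,  58. ])), (np.int32(81), array([507.4, -60.6,  58. ]))]
pp 505.85389613650955 -53.607017043063365
side 86 cap z 85.49354355394698 87.26342219439414 [651.87511851 -76.18036509  84.        ]
```

View pics/c1.png

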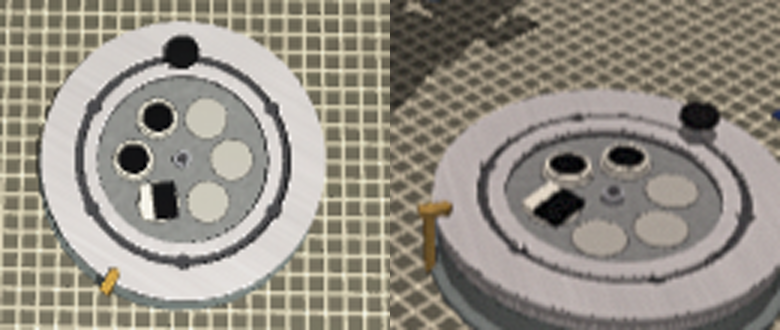

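```bash
python3 -m handwheel '[{"gripper":1,"tx":0,"ty":0,"tz":0,"rx":0,"ry":0,"rz":0},{"gripper":1,"tx":0,"ty":0,"tz":0,"rx":0,"ry":0,"rz":0},{"gripper":1,"tx":0,"ty":0,"tz":0,"rx":0,"ry":0,"rz":0}]'; python3 -c "
from workcell import ctrl
print(ctrl.close_job())"
```

```text
t: 9.68
ee_pos: [653.2, 246.8, 423.3]
orientation: [-0.001, -3.142, 0.0]
ft_force: [0.4, 0.0, -0.4]
width: 0.6
the job is handed in; nothing more can be done
None
```

The job is handed in, at about 9.7 s on the clock. I pressed the plunger down about 12 mm with the closed fingertips and pushed it one hole clockwise, seen from above. It then sprang up into that hole, and I moved the hand well away.

**Last checks, in the top and side pictures:**
- **Plunger:** the cap is up, at a height of about 85.5 mm, the same as at the start. It is in the neighbouring hole at roughly (653, -76) mm.
- **Tile:** it lies at the brass pointer. The centre of its black part is at (507, -61) mm and the pointer place is at about (506, -54) mm. With the white part included, I judge by eye that the tile's centre is within a few mm.
- **Discs:** disc_a and disc_b are still in their places on the turntable.
- **Robot:** it is clear of everything, with the measured force near zero.
- **Jar, brush and ink block:** I did not measure these again, but the hand never went near them while it was low.

**One disagreement:** before release, the disc positions in the side view suggested the turn was 1 to 4° short. I pushed 2 mm further, and the spring force while lifting (5.7 N at 80 mm height) showed that the pin had gone into the hole.

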